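Make up a nib set and a tasting set

TASK

Make up the two sets on the counter, each piece lying flat or standing upright in the well shaped for it: the walnut tray gets the jar of cacao nibs and the scoop, the white tray gets the chocolate cup, the short chocolate log and the long chocolate roll. Do not tip over the jar or the cup, set the glass jar down gently without dropping it, and leave the counter bell and the little bowl where they stand.

Things in the scene. Friction and masses are not known exactly. Their poses are not given: they have to be found in the camera images.
- nib_jar: Loose glass jar of cacao nibs with a cork lid (the lid is fixed on), standing upright on the counter. 65 mm diameter, 110 mm tall in all (cork 60 mm diameter, the top 24 mm), about 0.3 kg. Origin: centre of its underside; z up.
- scoop: Loose steel scoop with a turned wooden handle, lying flat: 138 mm long (own y), 42 wide, 21 tall, 70 g. Origin: middle of its length, at the underside; z up. The steel trough is the -y half (42 mm wide), the round handle the +y half (15 mm thick, centre line 7 mm above the underside next to the trough, rising to 12). Balance point 20 mm from the middle, on the trough side.
- choc_cup: The single fluted chocolate cup with cream-coloured filling that stands on the counter itself (the many cups on the big display stand at the back are fixed and not part of the job). 37 mm across the rim, narrower at the foot, 28 mm tall, 14 g. Origin: centre of its underside; z up.
- choc_log: The single short chocolate log (flat foot, rounded top) that lies on the counter itself (those on the display trays are fixed). 42 mm long (own y), 19 mm wide (own x), 16 mm tall, 13 g. Origin: centre of its underside; z up.
- choc_roll: The long thin chocolate roll (a stick) that lies on the counter itself (those in the glass case are fixed). 64 mm long (own y), 17 mm wide (own x), 18 mm tall, 20 g. Origin: centre of its underside; z up.
- walnut_tray: Nib-set tray, fixed: walnut frame 166 (own x) x 178 mm (own y), tan insert, cream wells. Origin: centre of underside; z up. Above it: frame top 17, insert top 14, well floors 8 mm. Wells: scoop's, 64 (x) x 154 (y), centre x -39, y 0, scoop along y, either way round; jar's, round, 78 diameter, centre x +34, y 0. Seated, jar and scoop are about 20 mm apart.
- white_tray: Tray of the tasting set, fixed: white frame 118 (own x) x 150 mm (own y), light grey insert, slate wells. Origin: centre of underside; z up. Above it: frame top 17, insert top 14, well floors 8 mm. Wells: roll's, 31 (x) x 80 (y), centre x -31, y 0; log's, 33 (x) x 58 (y), centre x +21, y +36; cup's, round, 46 diameter, centre x +21, y -36. Roll and log lie along the tray's y, either way round.
- bowl: Bystander: small white oval bowl heaped with cacao beans, 63 x 85 x 43 mm, loose, on the counter. Origin: centre of its underside.
- bell: Bystander: chrome counter bell on a black foot, 80 mm diameter, 60 mm tall, loose. Origin: centre of its underside.

How it is judged (in metres and radians):
At the end, for the whole second after the job is handed in: Each piece is in its own well, within 10 mm of the well's centre along each tray axis (scoop 15, cup 12), down on the floor (under 3.5 mm above it), level or upright (tilt under 0.12 rad), released and at rest; bowl and bell within 30 mm of where they stood (x of nib_jar in the frame of walnut_tray between 0.024 and 0.044 m and y of nib_jar in the frame of walnut_tray between -0.01 and 0.01 m and z of each of nib_jar, scoop in the frame of walnut_tray below 0.0115 m and angle between each of nib_jar, scoop, choc_cup, choc_log, choc_roll's own z axis and vertical below 0.12 rad and linear speed of each of nib_jar, scoop, choc_cup, choc_log, choc_roll below 0.02 m/s and x of scoop in the frame of walnut_tray between -0.054 and -0.024 m and y of scoop in the frame of walnut_tray between -0.015 and 0.015 m and x of choc_cup in the frame of white_tray between 0.009 and 0.033 m and y of choc_cup in the frame of white_tray between -0.048 and -0.024 m and z of each of choc_cup, choc_log, choc_roll in the frame of white_tray below 0.0115 m and x of choc_log in the frame of white_tray between 0.011 and 0.031 m and y of choc_log in the frame of white_tray between 0.026 and 0.046 m and x of choc_roll in the frame of white_tray between -0.041 and -0.021 m and y of choc_roll in the frame of white_tray between -0.01 and 0.01 m and distance of each of bowl, bell from where it was at the start of the episode below 0.03 m); the robot touches nothing.
It fails at once if the bowl or the bell is pushed away by more than 30 mm (distance of any of bowl, bell from where it was at the start of the episode above 0.03 m).
It fails at once if the jar or the cup is tipped by more than 0.7 rad (40 degrees) (angle between any of nib_jar, choc_cup's own z axis and vertical above 0.7 rad).
It fails at once if the glass jar is dropped or slammed into the walnut tray (faster than 0.5 m/s within 30 mm of the well's floor) (horizontal distance between nib_jar and walnut_tray below 0.06 m and z of nib_jar in the frame of walnut_tray below 0.038 m and linear speed of nib_jar above 0.5 m/s).
It also fails if it takes over 134 s, if anything falls off the work surface, if the arm or the gripper's body presses on something with over 40 N, if the wrist force passes 120 N, or if a joint passes its speed limit or range.

ROBOT

A 6-joint arm with a two-finger parallel gripper is mounted at the origin on a cart in front of the work surface, level with it; the furniture and walls round the work are solid. World frame = base frame: x ahead of the robot, y to its left, z up, the work surface at z = 0. Lengths are in m, angles in degrees, forces in N, time in s.
With the tool pointing down it reaches from about 0.375 to 0.75 m from the base axis. Payload 9 kg.
Tool frame: the origin (TCP) lies where the fingers leave the gripper's body, on its centre line; the fingertips stand 73 mm ahead of it and the grasp point (between the pads) lies 54 mm ahead of it (robot.tip_reach is the distance from the TCP to the fingertips, in m); z points along the fingers, y is the line along which they close (so a half turn about z gives the same grasp; the last joint's range is limited). The gripper opens to 85 mm and grips with 20 to 120 N. Pads are 22 mm wide; open, the fingers measure 114 mm over their backs; the gripper's body (76 mm by 85 mm) begins 54 mm behind the grasp point. The pads swing forward as they close: fully open they stand 13 mm farther back than shut.
Start: joints at [-83.692, 5.964, 5.575, 89.605, 0, 77.527], TCP at [0.193, -0.568, 0.304] pointing down, gripper open.
Joint ranges: [-171.21, 171.21], [-48.23, 106.86], [-62.78, 66.21], [-105.2, 120.99], [-86.42, 89.51], [-180, 180]. Speed limits (degrees/s): [127.2, 127.2, 147.25, 180, 180, 180].

INTERFACE

Orientations are given as [roll, pitch, yaw] about the fixed x, y, z axes, in that order (R = Rz(yaw) Ry(pitch) Rx(roll)).
In Python, from plant import robot gives the robot as it stands. Calls block until the motion is done:
- robot.move_pose(position, orientation): joint-space move of the TCP to a pose.
- robot.line_to(position, vel=0.15, rotation=None, guard=None): straight line of the TCP; rotation=None keeps the orientation; vel is the mean speed in m/s. With guard (N) it stops when the force on the tool has changed by that much, and returns True; else False.
- robot.goto_joints(angles): joint-space move.
- robot.set_gripper(opening): finger opening in m; the grip force is fixed at half the most; returns when the fingers have stopped.
- robot.pause(seconds).
- robot.ik(position, orientation): joint angles nearest the present ones, or None.
- robot.observe(): the state.
- robot.grab_frame(name): name is "side" or "top"; returns the picture (420x560x3 uint8, blue, green, red); there is no depth.
- robot.get_calibration(name): a dict with "vertical_fov" (degrees; the focal length in pixels is half the picture's height over the tangent of half this angle, whatever the lens; pixels are square), "cx", "cy" (the principal point, pixels), "rvec" (rotation vector, rad) and "tvec" (3), from world to camera coordinates, as OpenCV has them. Camera axes: x right, y down, z forward; pixel columns grow to the right and rows downward; lengths in m; the calibration is good to about 2 mm. A picture is of the moment at which its call begins. get_calibration takes no time and is no camera call.
A pose or a line that the arm cannot do raises robot.IKError and nothing moves.
- robot.job_done(): hands the job in; it is judged then, once.
The state is a dict: "time": time; "q": joint angles; "qvel": joint speeds; "joint_torque": joint torques, N m; "tool_pos": TCP position; "tcp_rot": TCP orientation; "ft_force": force on the tool from outside, world axes, zero at the start; "torque": the same for the moment, N m; "gripper_width": finger opening in m; "gripper_force": force on a finger pad.
Only numpy, scipy, OpenCV 4.12 (cv2) and the standard library are available. Lean on these libraries where they do the work, as an engineer would, in place of code of your own. Each camera call takes 0.05 s, during which the arm holds its last target. There are 200 camera calls.

## Working session

There is one attempt and no reset: what is moved stays moved. The work goes in short steps, each a Python script; the robot and the scene stay as the last script left them, time stands still between calls to the robot, and variables do not carry over. Pictures are saved under pics/ and viewed, at most 14 in all, crops included, and the job is handed in when it is done.

```bash
mkdir -p pics; ls; python3 - <<'E'
from plant import robot
import cv2
for n in("top","side"):
    cv2.imwrite(f"pics/{n}0.png",robot.grab_frame(n)); c=robot.get_calibration(n);print(n,c)
    import numpy as np
    R=cv2.Rodrigues(np.array(c["rvec"],float))[0];print(-R.T@np.array(c["tvec"]).ravel())
print(robot.observe())
E
```

```text
pics
top {'vertical_fov': 43.29806313237476, 'cx': 290.7981617542672, 'cy': 206.3614560587446, 'rvec': array([ 2.16361015, -2.15078366,  0.17087485]), 'tvec': array([-0.07828686,  0.57274521,  1.7346948 ])}
[ 0.32541386 -0.04341919  1.79876417]
side {'vertical_fov': 43.47413227082113, 'cx': 282.95521323432445, 'cy': 212.80799578756677, 'rvec': array([ 2.04564266, -0.2516333 ,  0.11693577]), 'tvec': array([-0.56795922,  0.06218969,  1.63816951])}
[ 0.24944055 -1.51421485  0.80930672]
{'time': 0.1, 'q': array([-8.36930475e+01,  5.99718554e+00,  5.52920545e+00,  8.96036624e+01,
        1.33129714e-03,  7.75268918e+01]), 'qvel': array([-0.08598066, -0.02513861,  0.10595276,  0.06658028,  0.06533143,
        0.07968905]), 'joint_torque': array([ 7.12158362e-03, -5.58212292e+01,  5.04715741e+01,  1.31928659e-02,
       -2.07353251e-04,  1.00022987e-05]), 'tool_pos': array([ 0.19315316, -0.56782864,  0.30315752]), 'tcp_rot': array([-1.79930336e+02, -1.67733032e-02,  1.87800497e+01]), 'ft_force': array([ 0.89650974, -0.48459342,  0.24622475]), 'torque': array([-0.00224061,  0.01705691,  0.07185625]), 'gripper_force': 0.0, 'gripper_width': 0.08518466374149866}
```

View pics/top0.png

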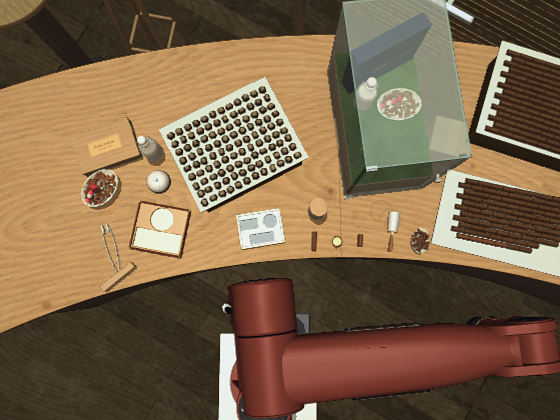

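View pics/side0.png

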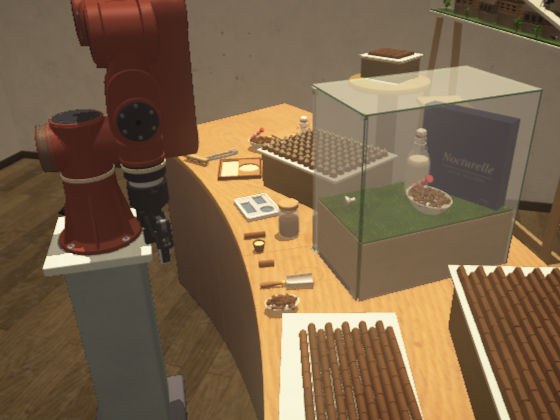

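```bash
cat >h.py <<'E'
import cv2, numpy as np
from plant import robot
def cal(n):
    c=robot.get_calibration(n); R=cv2.Rodrigues(np.array(c["rvec"],float))[0]; t=np.array(c["tvec"],float).ravel()
    f=210/np.tan(np.radians(c["vertical_fov"]/2)); K=np.array([[f,0,c["cx"]],[0,f,c["cy"]],[0,0,1]]); return K,R,t
def ray(n,uv,z=0):
    K,R,t=cal(n); o=-R.T@t; d=R.T@np.linalg.inv(K)@np.array([uv[0],uv[1],1.]); return o+d*(z-o[2])/d[2]
def proj(n,p):
    K,R,t=cal(n); q=K@(R@np.array(p,float)+t); return q[:2]/q[2]
E
python3 - <<'E'
from h import *
t=cv2.imread("pics/top0.png"); s=cv2.imread("pics/side0.png")
up=lambda im,x0,x1,y0,y1,k:cv2.resize(im[y0:y1,x0:x1],None,fx=k,fy=k,interpolation=cv2.INTER_CUBIC)
a=up(t,300,440,190,264,5.7); a=up(t,300,440,190,264,5); b=up(t,120,290,165,265,4)
print(a.shape,b.shape)
o=np.zeros((600,800,3),np.uint8);o[:370,:700]=a; cv2.imwrite("pics/t1a.png",a)
cv2.imwrite("pics/t1b.png",b); cv2.imwrite("pics/s1.png",up(s,205,345,150,325,3.4))
for n,p in dict(roll=(314,241),cup=(337,241),log=(360,240),scoop=(393,228),bowl=(421,240),jar=(318,208),bell=(158,181),wal=(160,229),whi=(260,229)).items():print(n,ray("top",p,.015).round(3))
E
```

```text
(370, 700, 3) (400, 680, 3)
roll [ 0.459 -0.154  0.015]
cup [ 0.46  -0.232  0.015]
log [ 0.464 -0.31   0.015]
scoop [ 0.505 -0.423  0.015]
bowl [ 0.465 -0.517  0.015]
jar [ 0.572 -0.168  0.015]
bell [0.661 0.378 0.015]
wal [0.497 0.365 0.015]
whi [0.499 0.028 0.015]
```

View pics/t1a.png

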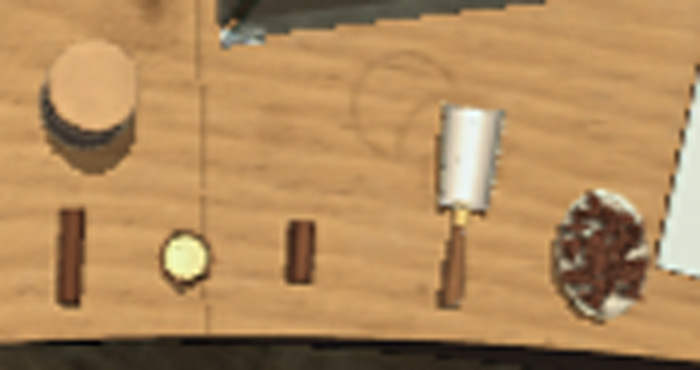

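View pics/t1b.png

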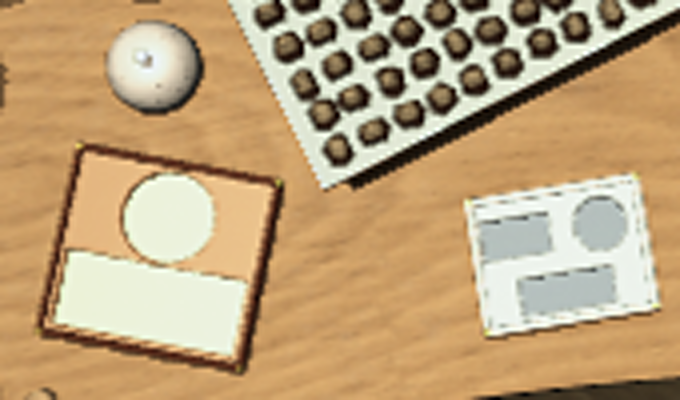

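View pics/s1.png

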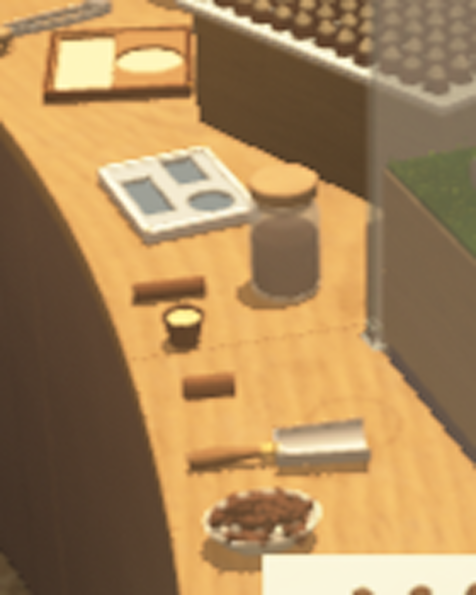

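```bash
cat >m.py <<'E'
from h import *
t=cv2.imread("pics/top0.png")
def find(box,lo,hi,n=1,k=4):
    x0,x1,y0,y1=box; im=cv2.resize(t[y0:y1,x0:x1],None,fx=k,fy=k,interpolation=cv2.INTER_CUBIC)
    m=cv2.inRange(cv2.cvtColor(im,cv2.COLOR_BGR2HSV),lo,hi)
    cs=sorted(cv2.findContours(m,cv2.RETR_EXTERNAL,cv2.CHAIN_APPROX_NONE)[0],key=cv2.contourArea)[::-1][:n]
    return [(c[:,0,:].astype(float)+.5)/k-.5+[x0,y0] for c in cs]
def rep(name,c,z):
    w=np.array([ray("top",p,z)[:2] for p in c],np.float32)*1000
    (cx,cy),(a,b),th=cv2.minAreaRect(w); bx=cv2.boxPoints(((cx,cy),(a,b),th)); 
    e=max([bx[1]-bx[0],bx[2]-bx[1]],key=np.linalg.norm); yaw=np.degrees(np.arctan2(e[1],e[0]))%180
    cc,r=cv2.minEnclosingCircle(w)
    print(name,"ctr",round(cx,1),round(cy,1),"size",round(max(a,b),1),round(min(a,b),1),"longaxis",round(yaw,1),"circ",np.round(cc,1),round(r,1)); return w
E
python3 - <<'E'
from m import *
D=((0,60,0),(180,255,110))
rep("roll",find((305,323,227,255),*D)[0],.009)
rep("log",find((352,368,230,250),*D)[0],.009)
rep("cupCream",find((328,346,230,252),(20,0,160),(45,140,255))[0],.027)
rep("cupAll dark+cream",find((328,346,230,252),(0,60,0),(180,255,110))[0],.02)
hsv=cv2.cvtColor(t,cv2.COLOR_BGR2HSV)
for n,(u,v) in dict(wood=(330,225),cork=(318,206),steel=(393,220),handle=(390,243),cream=(337,241),walF=(131,218),wel=(162,218),ins=(140,215),wfr=(240,225),gwell=(248,224)).items(): print(n,hsv[v,u])
rep("steel",find((384,402,208,236),(0,0,120),(180,70,255))[0],.015)
rep("handle",find((384,400,231,254),(0,60,0),(180,255,140))[0],.010)
for c in find((120,195,198,260),(0,0,190),(180,60,255),2): rep("walwell",c,.014)
rep("walframe",find((122,195,197,262),(0,60,0),(180,255,140))[0],.017)
for c in find((235,286,207,252),(80,10,100),(130,90,215),3): rep("whiwell",c,.014)
rep("white",find((232,290,205,254),(0,0,150),(180,60,255))[0],.017)
E
```

```text
roll ctr 459.3 -153.9 size 65.5 16.1 longaxis 177.1 circ [ 459.3 -155.7] 32.9
log ctr 463.7 -309.3 size 41.8 17.8 longaxis 176.0 circ [ 463.7 -310. ] 21.8
cupCream ctr 458.9 -230.0 size 29.4 27.7 longaxis 179.6 circ [ 458.9 -229.2] 15.0
cupAll dark+cream ctr 442.6 -235.4 size 21.5 6.4 longaxis 111.1 circ [ 443.5 -235.1] 10.8
wood [ 16 124 205]
cork [ 17 116 219]
steel [ 60   6 243]
handle [ 13 147 137]
cream [ 32  68 240]
walF [ 16 129 194]
wel [ 38  23 242]
ins [ 17 112 229]
wfr [ 42  15 166]
gwell [ 81  13 191]
steel ctr 528.9 -425.2 size 69.7 39.6 longaxis 173.1 circ [ 529.  -426.3] 38.7
handle ctr 454.8 -410.1 size 56.6 14.8 longaxis 176.9 circ [ 454.8 -409.4] 28.6
walwell ctr 459.3 373.1 size 152.9 63.7 longaxis 79.8 circ [459.  373.1] 81.1
walwell ctr 530.8 359.9 size 75.4 74.2 longaxis 136.8 circ [530.4 359.8] 38.3
walframe ctr 496.4 364.8 size 183.1 169.5 longaxis 79.9 circ [495.8 363.8] 119.3
whiwell ctr 471.2 23.2 size 76.5 27.8 longaxis 99.8 circ [471.4  22.6] 39.2Traceback (most recent call last):
  File "<stdin>", line 13, in <module>
  File "m.py", line 9, in rep
    w=np.array([ray("top",p,z)[:2] for p in c],np.float32)*1000
                ~~~^^^^^^^^^^^
  File "h.py", line 7, in ray
    K,R,t=cal(n); o=-R.T@t; d=R.T@np.linalg.inv(K)@np.array([uv[0],uv[1],1.]); return o+d*(z-o[2])/d[2]
          ~~~^^^
  File "h.py", line 4, in cal
    c=robot.get_calibration(n); R=cv2.Rodrigues(np.array(c["rvec"],float))[0]; t=np.array(c["tvec"],float).ravel()
ValueError: time passes only in moves, steps and waits
```

```bash
sed -i 's/^def cal(n):/import functools\n@functools.cache\ndef cal(n):/' h.py; sed -i 's/^def find(box,lo,hi,n=1,k=4):/def find(box,lo,hi,n=1,k=4,t=t):/; s/def rep(name,c,z):/def rep(name,c,z,cam="top"):/; s/ray("top",p,z)/ray(cam,p,z)/' m.py
python3 - <<'E'
from m import *
s=cv2.imread("pics/side0.png")
for c in find((235,286,207,252),(60,8,150),(130,90,215),4): 
    if len(c)>40: rep("whiwell",c,.014)
rep("white",find((232,290,205,254),(0,0,140),(180,40,255))[0],.017)
hsv=cv2.cvtColor(s,cv2.COLOR_BGR2HSV)
T=lambda u,v:(int(205+u/3.4),int(150+v/3.4))
D=((0,60,0),(180,255,140))
rep("S roll",find((242,268,229,241),*D,t=s)[0],.009,"side")
rep("S log",find((257,276,257,269),*D,t=s)[0],.009,"side")
rep("S cream",find((252,266,237,250),(20,0,190),(45,160,255),t=s)[0],.027,"side")
rep("S handle",find((258,284,278,290),*D,t=s)[0],.010,"side")
# jar cork: rows of wood-contrast weak -> edges by hand from crops
for z in (.11,):
    print("cork ctr",ray("top",(300+92/5-.4,190+86/5-.4),z)*1000, ray("side",(205+284/3.4-.4,150+182/3.4-.4),z)*1000)
    print("cork L/R/T/B",[ray("top",(300+a/5-.4,190+b/5-.4),z).round(4) for a,b in((48,86),(136,86),(92,40),(92,132))])
print("jar base side",ray("side",(205+285/3.4-.4,150+302/3.4),0)*1000)
print("case corner",ray("top",(346,196),0)*1000)
print("bell",ray("top",(120+154/4,165+66/4),.03)*1000)
E
```

```text
whiwell ctr 470.0 23.3 size 79.4 32.1 longaxis 100.3 circ [470.9  23. ] 40.8
whiwell ctr 515.7 67.2 size 56.9 32.7 longaxis 99.2 circ [515.8  67.4] 31.0
whiwell ctr 527.2 -2.9 size 42.4 41.8 longaxis 90.4 circ [528.2  -3.7] 22.0
white ctr 501.6 28.3 size 149.6 117.2 longaxis 99.7 circ [502.1  28.6] 90.7
S roll ctr 456.9 -164.0 size 63.5 24.6 longaxis 178.0 circ [ 456.7 -162.5] 33.3
S log ctr 460.4 -323.9 size 39.8 20.9 longaxis 171.2 circ [ 460.4 -323. ] 20.8
S cream ctr 457.2 -235.3 size 26.8 24.8 longaxis 164.5 circ [ 456.9 -235.6] 13.8
S handle ctr 449.7 -425.2 size 48.6 14.7 longaxis 177.0 circ [ 449.8 -423.5] 24.6
cork ctr [ 562.66346614 -161.43463931  110.        ] [ 561.19997348 -173.64165174  110.        ]
cork L/R/T/B [array([ 0.5625, -0.133 ,  0.11  ]), array([ 0.5629, -0.1899,  0.11  ]), array([ 0.5927, -0.1615,  0.11  ]), array([ 0.5328, -0.1614,  0.11  ])]
jar base side [ 555.30242317 -192.29559331    0.        ]
case corner [ 616.44496199 -265.93102453    0.        ]
bell [656.42390264 372.98322152  30.        ]
```

```bash
python3 - <<'E'
from m import *
P=lambda u,v:(205+u/3.4-.35,150+v/3.4-.35)
for n,p in dict(roundwell=(150,61),whitecup=(212,201),rollwell=(146,196)).items(): print(n,(ray("side",P(*p),.011)*1000).round(1))
for n,p,z in (("roll",(459,-154),.009),("log",(464,-309.5),.009),("cup",(459,-230),.028),("jartop",(562.7,-161.4),.11),("jarbot",(562.7,-161.4),0),("wc",(527.5,-3),.014),("wr",(470,23.3),.014),("wj",(530.5,360),.014)):
    q=proj("side",(p[0]/1000,p[1]/1000,z)); print(n,((q+.35-[205,150])*3.4).round(0))
E
```

```text
roundwell [530.5 352.9  11. ]
whitecup [528.9  -4.5  11. ]
rollwell [469.1  23.5  11. ]
roll [169. 288.]
log [210. 380.]
cup [184. 312.]
jartop [282. 175.]
jarbot [285. 285.]
wc [210. 198.]
wr [147. 193.]
wj [149.  56.]
```

```bash
cat >>h.py <<'E'
def rot(yaw): return [180,0,yaw]
def go(x,y,z,yaw=None,vel=.3,guard=None):
    return robot.line_to([x,y,z],vel=vel,rotation=None if yaw is None else rot(yaw),guard=guard)
def st(m=""):
    o=robot.observe(); print(m,round(o["time"],1),o["tool_pos"].round(4),"w",round(o["gripper_width"],4),"F",np.round(o["gripper_force"],1),np.round(o["ft_force"],1))
E
python3 - <<'E'
from h import *
print(robot.tip_reach)
go(.45,-.105,.25,-3,.35); st()
robot.set_gripper(.02); print(robot.tip_reach); st()
go(.45,-.105,.09,vel=.3)
print(go(.45,-.105,.06,vel=.03,guard=3)); st("touch20")
go(.45,-.105,.10,vel=.2)
robot.set_gripper(.045); print(robot.tip_reach)
st()
E
```

```text
0.0726
 1.8 [ 0.4497 -0.1056  0.25  ] w 0.0854 F 0.0 [-0.3 -0.   0.7]
0.0726
 2.4 [ 0.45  -0.105  0.25 ] w 0.0199 F 0.0 [ 0.  -0.5  0.1]
True
touch20 3.7 [ 0.45   -0.105   0.0728] w 0.0198 F 4.8 [-2.8  1.   9.9]
0.0726
 4.4 [ 0.4497 -0.1048  0.0994] w 0.0451 F 0.0 [ 0.1  0.3 -0.1]
```

```bash
cat >>h.py <<'E'
def pick(x,y,yaw,z,opn,lift=.2,close=0.0):
    o=robot.observe()["tool_pos"]; go(x,y,max(o[2],z+.08),yaw,.2)
    robot.set_gripper(opn); go(x,y,z+.03,vel=.3); go(x,y,z,vel=.08,guard=8); st("at")
    robot.set_gripper(close); st("grip"); go(x,y,lift,vel=.2); st("lift")
def place(x,y,z,opn,guard=6,up=.2):
    go(x,y,z+.03,vel=.25); g=go(x,y,z,vel=.05,guard=guard); st(f"down {g}")
    robot.pause(.2); robot.set_gripper(opn); go(x,y,up,vel=.15); st("up")
E
python3 - <<'E'
from h import *
pick(.4593,-.1539,-2.9,.0788,.045,.16)
go(.474,.0236,.16,-80.2,.13); st("over")
place(.474,.0236,.0901,.027,up=.2)
cv2.imwrite("pics/a.png",robot.grab_frame("top"))
E
```

```text
at 6.0 [ 0.4592 -0.1539  0.0787] w 0.0451 F 0.0 [ 0.5  0.1 -0.2]
grip 6.3 [ 0.4597 -0.1542  0.0796] w 0.0154 F 59.8 [-0.7  0.1  5. ]
lift 6.9 [ 0.4592 -0.1538  0.1596] w 0.0153 F 59.2 [-0.  -0.1  0.1]Traceback (most recent call last):
  File "<stdin>", line 3, in <module>
  File "h.py", line 14, in go
    return robot.line_to([x,y,z],vel=vel,rotation=None if yaw is None else rot(yaw),guard=guard)
           ~~~~~~~~~~~~~^^^^^^^^^^^^^^^^^^^^^^^^^^^^^^^^^^^^^^^^^^^^^^^^^^^^^^^^^^^^^^^^^^^^^^^^
plant.IKError: the arm cannot follow that straight line within its joint ranges
```

```bash
python3 - <<'E'
from h import *
print(robot.observe()["q"].round(0))
for y in (-80.2,99.8,9.8): 
    for p in((.474,.0236,.16),(.474,.0236,.0901),(.46,-.154,.16)):
        q=robot.ik(list(p),rot(y)); print(y,p,None if q is None else np.round(q))
E
```

```text
[-34. -13. -28.  75.   0. 149.]
-80.2 (0.474, 0.0236, 0.16) [ -13.  -15.  -29.   76.    0. -113.]
-80.2 (0.474, 0.0236, 0.0901) [ -13.  -12.  -34.   68.    0. -113.]
-80.2 (0.46, -0.154, 0.16) [ -34.  -13.  -28.   75.    0. -134.]
99.8 (0.474, 0.0236, 0.16) [-13. -15. -29.  76.   0.  67.]
99.8 (0.474, 0.0236, 0.0901) [-13. -12. -34.  68.   0.  67.]
99.8 (0.46, -0.154, 0.16) [-34. -13. -28.  75.   0.  46.]
9.8 (0.474, 0.0236, 0.16) [-13. -15. -29.  76.   0. 157.]
9.8 (0.474, 0.0236, 0.0901) [-13. -12. -34.  68.   0. 157.]
9.8 (0.46, -0.154, 0.16) [-34. -13. -28.  75.   0. 136.]
```

```bash
python3 - <<'E'
from h import *
go(.474,.0236,.16,99.8,.13); st("over")
place(.474,.0236,.0901,.027,up=.2)
go(.44,-.17,.2,vel=.3)
pick(.4637,-.3095,-4,.0765,.045,.16)
im=robot.grab_frame("top"); cv2.imwrite("pics/a.png",cv2.resize(im[170:265,220:440],None,fx=3.6,fy=3.6,interpolation=cv2.INTER_CUBIC))
E
```

```text
over 8.8 [0.4739 0.0234 0.1599] w 0.0151 F 59.2 [ 0.2 -0.1 -0.2]
down False 9.9 [0.4741 0.0236 0.0902] w 0.0152 F 59.2 [-0.7  0.3 -0.8]
up 11.3 [0.4736 0.0237 0.199 ] w 0.0269 F 0.0 [0.1 0.9 0.7]
at 15.3 [ 0.4636 -0.3093  0.0762] w 0.045 F 0.0 [ 0.7 -0.8  0.5]
grip 15.7 [ 0.464  -0.3098  0.0772] w 0.014 F 58.2 [-0.5  0.7  4.1]
lift 16.3 [ 0.4636 -0.3094  0.1597] w 0.0144 F 57.5 [ 0.6  0.6 -0.4]
```

View pics/a.png

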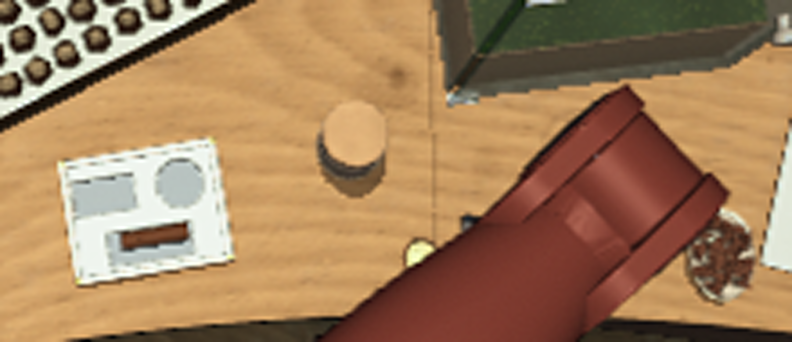

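```bash
python3 - <<'E'
from h import *
go(.46,-.15,.18,vel=.3)
go(.5157,.0672,.16,99.8,.17)
place(.5157,.0672,.0884,.025,up=.2)
go(.44,-.15,.2,vel=.3)
pick(.459,-.2297,0,.0826,.06,.17)
im=robot.grab_frame("top"); cv2.imwrite("pics/b_raw.png",im); cv2.imwrite("pics/b.png",cv2.resize(im[190:260,220:330],None,fx=7,fy=7,interpolation=cv2.INTER_CUBIC))
E
```

```text
down False 20.0 [0.5158 0.0672 0.0885] w 0.0144 F 57.5 [-0.5  0.8  0.4]
up 21.4 [0.5152 0.0673 0.1989] w 0.025 F 0.0 [0.3 1.1 0.1]
at 25.6 [ 0.4588 -0.2296  0.0824] w 0.0598 F 0.0 [ 0.4 -0.3  0. ]
grip 26.0 [ 0.4594 -0.2299  0.0834] w 0.0331 F 59.2 [-0.9  1.6  6.3]
lift 26.6 [ 0.4589 -0.2297  0.1695] w 0.033 F 59.5 [ 0.4  0.2 -0.7]
```

View pics/b.png

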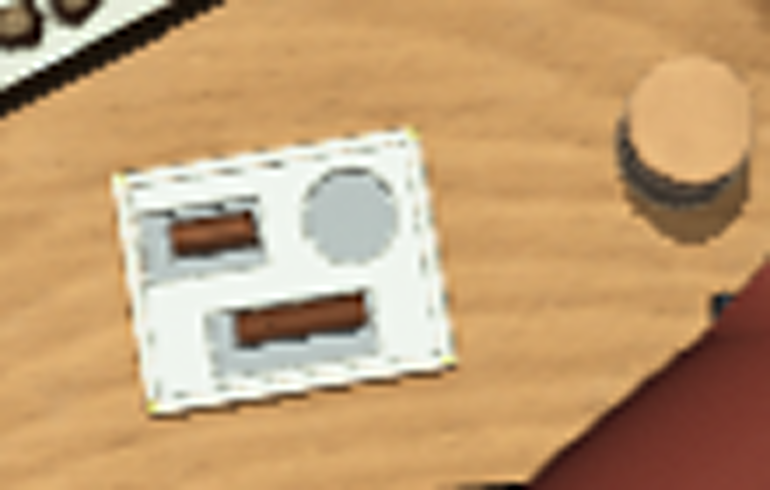

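```bash
python3 - <<'E'
from m import *
t=cv2.imread("pics/b_raw.png"); D=((0,80,0),(180,255,130))
for n,b in(("log",(240,260,217,229)),("roll",(250,276,228,242))):
    w=rep(n,find(b,*D,t=t)[0],.018)
    c=np.array(cv2.minAreaRect(w)[0])-[501.6,28.3]; a=np.radians(9.7); print(c@[np.cos(a),np.sin(a)],c@[-np.sin(a),np.cos(a)])
E
```

```text
log ctr 518.9 62.2 size 39.7 16.1 longaxis 98.9 circ [519.1  61.9] 20.6
22.79543789363553 30.502613536678872
roll ctr 477.9 19.6 size 62.2 16.1 longaxis 99.7 circ [478.9  19.7] 31.2
-24.858526042368915 -4.531727495383786
```

```bash
python3 - <<'E'
from h import *
go(.5282,-.002,.17,9.8,.2); st()
place(.5282,-.002,.0915,.047,guard=5,up=.2)
# scoop
go(.45,-.30,.2,-7,.35)
a=np.radians(173.1); sx,sy=np.array([.4946,-.421])+.016*np.array([np.cos(a),np.sin(a)])+[-.0027,.0011]
print(sx,sy)
pick(sx,sy,-7,.0755,.032,.18)
im=robot.grab_frame("top"); cv2.imwrite("pics/c_raw.png",im); 
im2=robot.grab_frame("side")
cv2.imwrite("pics/c.png",np.hstack([cv2.resize(im[200:250,230:290],(420,350)),cv2.resize(im2[180:330,200:363],(380,350))]))
E
```

```text
27.9 [ 0.528  -0.0026  0.1699] w 0.0332 F 59.5 [ 0.4  0.4 -0.1]
down True 28.9 [ 0.5279 -0.0018  0.0915] w 0.0328 F 60.0 [-0.7  0.7  6.2]
up 30.3 [ 0.5278 -0.0019  0.1989] w 0.0473 F 0.0 [ 0.1 -0.3 -0.5]
0.47601588252912885 -0.41797781057864564
at 33.3 [ 0.4759 -0.4177  0.0752] w 0.032 F 0.0 [ 0.3 -0.2  0.2]
grip 33.6 [ 0.4763 -0.4182  0.0761] w 0.0129 F 58.5 [-0.5  0.9  2. ]
lift 34.3 [ 0.4757 -0.4176  0.1787] w 0.0129 F 58.5 [-0.4  0.8 -1.9]
```

View pics/c.png

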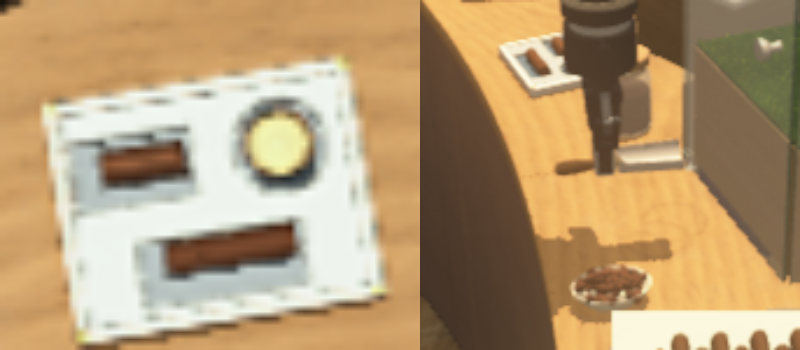

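```bash
python3 - <<'E'
from h import *
go(.45,-.28,.22,-7,.3)
go(.45,.28,.22,79.7,.3)
go(.4535,.3581,.16,79.7,.2); st()
place(.4535,.3581,.0832,.026,guard=4,up=.2)
go(.43,.25,.2,vel=.3)
im=robot.grab_frame("top"); im2=robot.grab_frame("side"); cv2.imwrite("pics/d_raw.png",im)
cv2.imwrite("pics/d.png",np.hstack([cv2.resize(im[195:265,120:200],(480,420)),cv2.resize(im2[150:190,210:270],(320,213)).repeat(2,0)[:420]]))
E
```

```text
37.7 [0.4536 0.3576 0.1604] w 0.0132 F 58.5 [-0.1  0.  -0.8]
down True 38.6 [0.4532 0.3579 0.0841] w 0.0134 F 59.4 [-1.6 -1.   6. ]
up 40.0 [0.4531 0.3579 0.1988] w 0.026 F 0.0 [-0.3 -0.4 -0.4]
```

View pics/d.png

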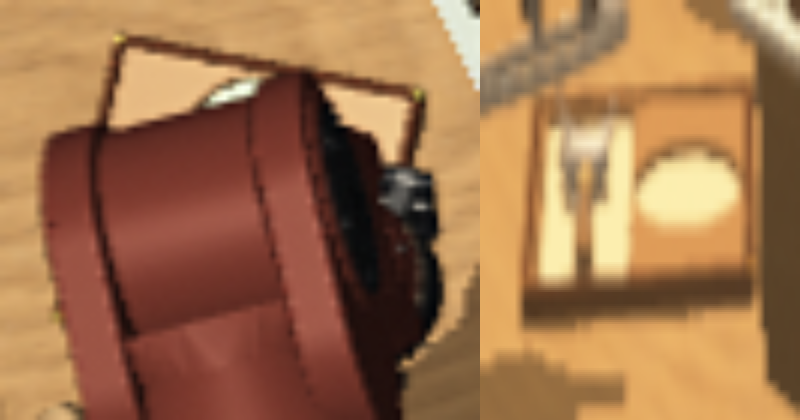

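```bash
python3 - <<'E'
from h import *
robot.set_gripper(.085)
go(.43,-.15,.25,178,.25); st()
x,y=.560,-.1603
go(x,y,.23,vel=.2); go(x,y,.16,vel=.2); print(go(x,y,.122,vel=.06,guard=4)); st("at")
robot.set_gripper(0.0); st("grip")
go(x,y,.24,vel=.12); st("lift")
im=robot.grab_frame("side"); im2=robot.grab_frame("top");cv2.imwrite("pics/e_raw.png",im2)
cv2.imwrite("pics/e.png",np.hstack([cv2.resize(im[130:270,200:340],(400,400)),cv2.resize(im2[180:260,120:200],(400,400))]))
E
```

```text
43.5 [ 0.43   -0.1497  0.25  ] w 0.085 F 0.0 [ 0.1  0.1 -0.2]
False
at 45.6 [ 0.5601 -0.1603  0.1222] w 0.085 F 0.0 [-0.6  0.6 -0.4]
grip 45.9 [ 0.5607 -0.1607  0.1232] w 0.0623 F 66.2 [-0.6 -0.2  5.4]
lift 47.1 [ 0.5596 -0.1601  0.2389] w 0.0624 F 65.6 [-0.5 -0.3 -2.7]
```

View pics/e.png

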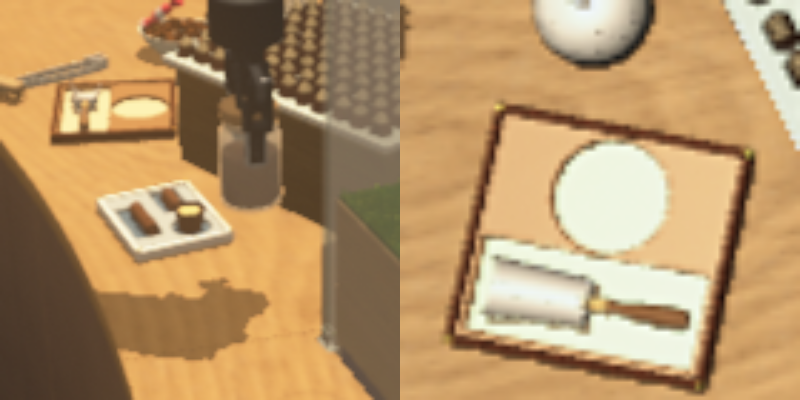

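```bash
python3 - <<'E'
from h import *
go(.43,-.10,.25,178,.2); go(.43,.25,.25,169.7,.22)
x,y=.5276,.3606
go(x,y,.22,169.7,.15); go(x,y,.145,vel=.1); print(go(x,y,.126,vel=.025,guard=4)); st("down")
im=robot.grab_frame("side"); im2=robot.grab_frame("top")
cv2.imwrite("pics/f.png",np.hstack([cv2.resize(im[120:200,200:280],(400,400)),cv2.resize(im2[180:260,120:200],(400,400))]))
E
```

```text
True
down 52.4 [0.5276 0.3606 0.1312] w 0.0624 F 66.4 [-0.2 -1.7  5.1]
```

View pics/f.png

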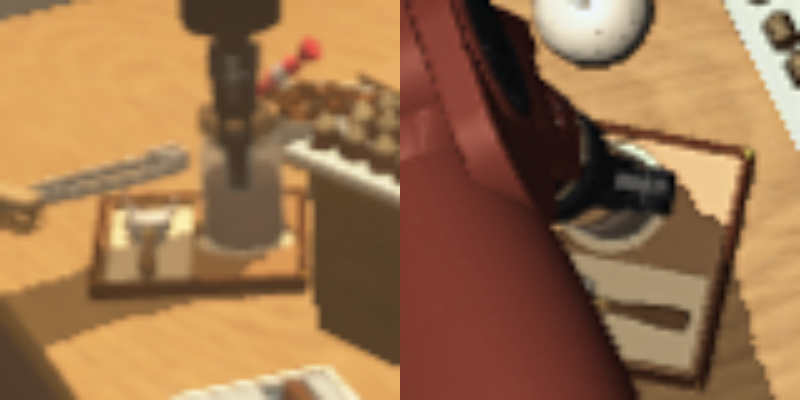

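```bash
python3 - <<'E'
from h import *
o=robot.observe()["tool_pos"]; robot.pause(.3); robot.set_gripper(.085); st()
go(o[0],o[1],.25,vel=.1); go(.43,.25,.25,vel=.25); go(.40,-.25,.28,90,vel=.3); st()
im=robot.grab_frame("side"); im2=robot.grab_frame("top"); cv2.imwrite("pics/g_raw.png",im2)
cv2.imwrite("pics/g.png",np.vstack([np.hstack([cv2.resize(im[140:190,210:280],(400,286),interpolation=2),cv2.resize(im2[180:237,120:200],(400,286),interpolation=2)]),np.hstack([cv2.resize(im[185:235,225:295],(400,286),interpolation=2),cv2.resize(im2[200:257,225:305],(400,286),interpolation=2)])]))
E
```

```text
53.2 [0.5269 0.3603 0.13  ] w 0.0849 F 0.0 [-0.   0.2  0.4]
 57.1 [ 0.4002 -0.2491  0.28  ] w 0.085 F 0.0 [0.9 0.1 0.2]
```

View pics/g.png

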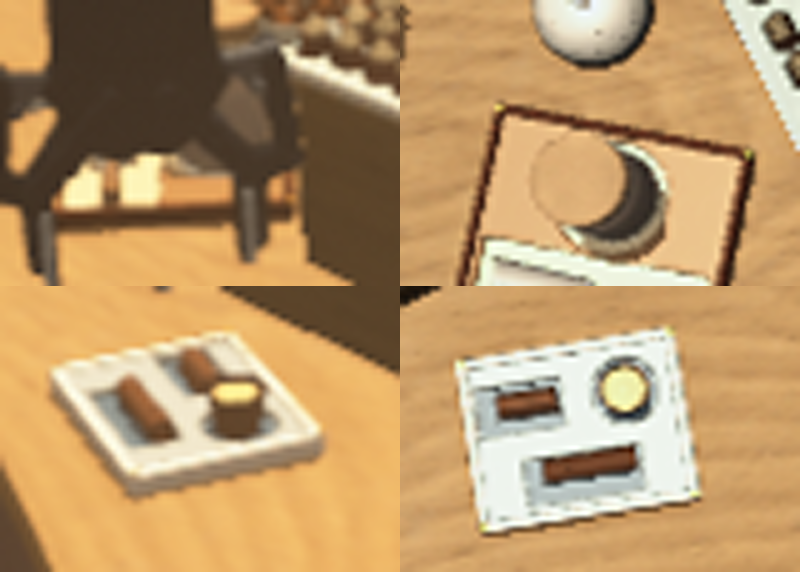

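```bash
python3 - <<'E'
from m import *
print("jar top px->",ray("top",(120+178/5,180+180/5.02),.118)*1000,"expect ~530.3,359.5")
g=cv2.imread("pics/g_raw.png"); 
for c in find((384,402,208,236),(0,0,120),(180,70,255),t=g)[:0]: pass
for c in find((125,190,225,258),(0,0,120),(180,30,238),2,t=g): rep("steel",c,.02)
rep("handle",find((155,185,232,252),(0,100,0),(180,255,150),t=g)[0],.018)
rep("cup",find((258,282,208,232),(20,30,160),(45,140,255),t=g)[0],.035)
E
```

```text
jar top px-> [528.65727826 357.08257229 118.        ] expect ~530.3,359.5
steel ctr 472.0 426.0 size 23.7 8.2 longaxis 73.9 circ [473.5 425.6] 12.1
steel ctr 462.5 427.1 size 25.0 4.2 longaxis 88.2 circ [461.3 427.2] 12.5
handle ctr 454.4 285.6 size 67.5 11.4 longaxis 172.9 circ [454.8 288.8] 33.8
cup ctr 527.4 -2.9 size 29.0 28.5 longaxis 67.1 circ [526.8  -3.3] 15.3
```

```bash
python3 -c "
from plant import robot
robot.pause(.3); print(robot.job_done(), robot.observe()['time'])"
```

```text
the job is handed in; nothing more can be done
the job is handed in; nothing more can be done
```

I placed all five pieces in their wells and handed the job in after about 57 s of robot time. In the last pictures all five look seated and upright, with the bell in place. The bowl was not in the last crop, and the judge's result was not shown.

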